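Load the inspection case and hold its cover open

ROBOT

A 6-joint arm with a two-finger parallel gripper is mounted at the origin on the work surface. World frame = base frame: x ahead of the robot, y to its left, z up, the work surface at z = 0. Lengths are in mm, angles in rad, forces in N, time in s.
With the tool pointing down it reaches from about 350 to 875 mm from the base axis. Payload 4.2 kg.
Tool frame: the origin (TCP) lies midway between the tips of the shut fingers; the grasp point (between the pads) lies 19 mm behind it (arm.grasp_offset is the distance from the TCP to the grasp point, in mm); z points along the fingers, y is the line along which they close (so a half turn about z gives the same grasp; the last joint's range is limited). The gripper opens to 85 mm and grips with 20 to 120 N. Pads are 22 mm wide; open, the fingers measure 114 mm over their backs; the gripper's body (76 mm by 85 mm) begins 54 mm behind the grasp point. The pads swing forward as they close: fully open they stand 13 mm farther back than shut.
Start: joints at [1.394, 0.385, 0.008, 0, -1.194, -0.259], TCP at [263.801, 566.576, 231.312] pointing down, gripper open.
Joint ranges: [-3.14, 3.14], [-1.21, 2.06], [-1.07, 1.41], [-3.16, 2.05], [-2.99, -0.16], [-3.1, 3.1]. Speed limits (rad/s): [2.79, 2.79, 3.14, 3.14, 3.14, 3.14].

INTERFACE

Orientations are given as a unit quaternion [x, y, z, w].
In Python, from bench import arm gives the robot as it stands. The module is installed in compiled form; this text tells all that it offers.
- The arm moves only by the tool servo_tool, never from a script. Its argument "increments" is a list of rows, each a list of 7 numbers: the opening, from 0 (shut) to 1 (fully open), then the shift along the tool's x, y, z in m, then the turn, a rotation vector about the tool's x, y, z in degrees. In form: [[grip, x, y, z, ax, ay, az], ...]. A call has 1 to 12 rows; each row is the pose to reach, as a shift and turn from the pose commanded when the call began, along the tool's axes at that moment; what a row does not reach only later rows make up. A row lasts 1/8 s, in which the tool goes at most 62.5 mm and 10.7 degrees, less where a joint would pass 70% of its speed; a pose out of reach is approached as far as the arm can. A call with a gripper value outside its range is refused whole. The fingers move at their own pace and stop on an object; the grip force is fixed at half the most. Time passes only in rows, so rows that repeat a pose let the fingers close. It gives the time, the measured TCP pose, the force, the opening and the grip force at its end, in the units of the state.
- arm.read_state(): the state, without advancing time (a new reading comes with each control period).
- arm.get_image(name): name is "scene" or "side" or "wrist"; returns a dict with "color" (420x560x3 uint8, red, green, blue), "fx", "fy", "cx", "cy" (pixels), "k1" (the pictures are not rectified: a ray, as slopes to the right and down, at radius r is drawn at 1 + k1 r^2 times it, then the intrinsics apply), "rvec" (rotation vector, rad) and "tvec" (3), from world to camera coordinates, as OpenCV has them; the wrist camera has in their place "hand_eye" (4x4, takes a point from camera to tool coordinates, whose origin is the TCP and whose axes are the flange's). Camera axes: x right, y down, z forward; pixel columns grow to the right and rows downward; lengths in mm; the calibration is good to about 2 mm. A picture is of the moment at which its call begins: read the wrist's pose just before it. There is no depth.
- arm.job_done(): hands the job in; it is judged then, once.
Trained networks look in the newest picture that a camera, given by its name, has taken for a name from the list of things; names that differ only in an ending like _2 or _b are one class to them, and where a whole thing is asked for, a point or a joint stands for the part that bears it (a point fixed in the world has none). Each returns a list of dicts, best first, with "p" (0 to 1); they miss things now and then, are a little off and sometimes report something else, mostly with a low value. They report only what shows in the picture. A call takes as long as a camera call. They do not tell look-alikes from the thing itself.
- arm.look_for(camera, thing): "box" ([centre column, centre row, width, height] in pixels, round what is visible of it).
- arm.spot_point(camera, thing): "centre" ([column, row] in pixels: a listed point, or the origin of a listed thing).
The state is a dict: "clock": time; "joints": joint angles; "joint_vel": joint speeds; "joint_efforts": joint torques, N m; "position": TCP position; "ee_rot": TCP orientation; "contact_force": force on the tool from outside, world axes, zero at the start; "wrist_torque": the same for the moment, N m; "gripper_width": finger opening in mm; "grasp_force": force on a finger pad.
Only numpy, scipy, OpenCV 4.12 (cv2) and the standard library are available. Lean on these libraries where they do the work, as an engineer would, in place of code of your own. Each camera call takes 0.05 s, during which the arm holds its last target. There are 200 camera calls.

TASK

Put the aluminium washer carrier flat into the open drawer of the inspection case and push the drawer fully shut. Then, before touching the catch slide, try the black cover by giving its knob an upward tug; if it turns out to be caught, let go and push the catch slide on the left strip outwards to free it. Finish holding the cover open by its knob, raised 40 degrees or a little more, and keep hold of it; leave everything else on the bench where it is.

Things in the scene. Friction and masses are not known exactly. Their poses are not given: they have to be found in the camera images.
- carrier: washer carrier: loose aluminium plate 64 (own x) x 40 (own y) x 8 mm high, a copper washer let into each half, an upright grip rib across its middle: 12 mm thick (own x), 30 long (own y), its top 40 mm above the underside. 0.1 to 0.2 kg. Origin: centre of the underside, z up. Starts on the bench left or right of the drawer.
- case: grey inspection case, fixed, 200 deep (own x) x 270 wide (own y) x 105 mm high. Origin: centre of its underside; own -x is its front, facing roughly to the robot, own +y its left side seen from the robot. Drawer low in front; black hinged cover on the right three quarters of the top; a fixed grey strip 55 mm wide along the left edge of the top carries the catch slide.
- drawer (a joint): how far the drawer is open (m): 0 = fully shut, 0.135 = its stop. It slides along the case's own x and needs about 2 N. It starts open.
- drawer_in (a point): point on the drawer's inner floor, on its centre line, 45 mm behind the front panel's inside; axes as the case's. Floor 11 mm above the bench. Inside, 220 mm wide, from 45 mm in front of to 132 mm behind this point; side walls 37 mm, front panel 49 mm above the floor. Behind the case's front face (case x = -100 mm) the drawer is roofed, 51 mm above its floor.
- drawer_pull (a point): middle of the drawer's bar handle: a 10 mm round steel bar 90 mm long along the case's own y, its axis 20 mm in front of the front panel's outer face and 46 mm above the bench. The panel's top edge is 60 mm above the bench. Push on the handle to shut the drawer.
- cover (a joint): opening angle of the black cover (rad): 0 = shut, grows as its front edge is lifted, stop at 1.2. Falls shut if let go. If the hidden catch holds it, it lifts only about 5 mm at the knob (0.035 rad) and stops hard; if not, it simply lifts (about 2 N at the knob).
- cover_hinge (a point): point on the cover's hinge line, right behind the knob; the hinge line runs along the case's own y at the far side, 102 mm above the bench. The knob's axis is 145 mm from it.
- cover_knob: steel knob on the cover, 60 mm in front of the case's centre. Origin: its foot, on the cover's upper face (105 mm above the bench when shut); z along the knob, away from the cover; turns with the cover. Stem 16 mm across up to 18 mm, then a straight round head 28 mm across from 18 to 40 mm: grip the head.
- catch (a joint): how far the catch's thumb slide is pushed (m): 0 = as found, 0.020 = its stop. Slides along the case's own +y (outwards, away from the cover), takes about 3 N, stays where left. Pushed 12 mm or more it frees the cover for good. Always found at 0, whether or not the hidden bolt has caught the cover: only a tug at the cover tells.
- catch_tab (a point): top centre of the thumb slide's upright steel tab: 32 (own x) x 12 (own y) mm, standing 22 mm above the grey strip, top 127.5 mm above the bench. At its foot a 3 mm high plate reaches 13 mm each way along own y. The cover's upper face beside it is level with the strip, 105 mm.
- dish: bystander, leave alone: flat glass dish, 72 wide, 18 high (mm); origin at the centre of the underside
- driver: bystander, leave alone: screwdriver lying flat, 160 long (mm); origin at the centre of the underside
- jar: bystander, leave alone: small amber jar with black cap, 44 wide, 55 high (mm); origin at the centre of the underside
- post: bystander, leave alone: upright bare steel post, 25 across, 70 high (mm); origin at the centre of the underside
- gauge: bystander, leave alone: dark steel block, 50 x 30 x 18 high (mm); origin at the centre of the underside
- washer0: bystander, leave alone: loose copper washer, 28 across, 4 high, on the paper sheet (mm); origin at the centre of the underside
- washer1: bystander, leave alone: loose copper washer, 28 across (mm); origin at the centre of the underside
- washer2: bystander, leave alone: loose copper washer, 28 across (mm); origin at the centre of the underside
Mind the look-alikes: they are no part of the job. Leave any yellow look-alike of the carrier alone.

How it is judged:
By the outcome, as a careful person would: the job done as asked, in the order asked, and still so for the second after the job is handed in, while the arm keeps its last pose, push and grip.
It also fails if it takes over 72 s, if anything falls off the work surface, if the arm or the gripper's body presses on something with over 40 N, if the wrist force passes 120 N, or if a joint passes its speed limit or range.

## Working session

There is one attempt and no reset: what is moved stays moved. The work goes in short steps, Python scripts to look and compute and a tool call to move; the robot and the scene stay as the last step left them, time stands still between calls to the robot, and variables do not carry over. Pictures are saved under pics/ and viewed, at most 10 in all, crops included, and the job is handed in when it is done.

Besides the shell and the picture viewer there is one more tool, called after "Request:" in YAML: its name, and indented under it one key for each argument. servo_tool: Moves the arm, as the interface text tells. Its arguments: {"type":"object","properties":{"increments":{"type":"array","items":{"type":"array","items":{"type":"number"}}}},"required":["increments"]}

```bash
mkdir -p pics; cat > h.py <<'E'
from bench import arm
import numpy as np, cv2
from scipy.spatial.transform import Rotation as R
def cam(name):
    s=arm.read_state(); im=arm.get_image(name)
    if 'rvec' in im:
        Rm=cv2.Rodrigues(np.array(im['rvec'],float))[0]; t=np.array(im['tvec'],float)
        C=-Rm.T@t; Rc=Rm.T
    else:
        T=np.eye(4);T[:3,:3]=R.from_quat(s['ee_rot']).as_matrix();T[:3,3]=s['position']
        T=T@np.array(im['hand_eye']);C=T[:3,3];Rc=T[:3,:3]
    return dict(im=im,C=C,R=Rc)
def ray(c,px):
    im=c['im'];K=np.array([[im['fx'],0,im['cx']],[0,im['fy'],im['cy']],[0,0,1.]])
    d=cv2.undistortPoints(np.array([[px]],float),K,np.array([im['k1'],0,0,0,0.]))[0,0]
    v=c['R']@np.array([d[0],d[1],1]);return v/np.linalg.norm(v)
def onz(c,px,z):
    v=ray(c,px);return c['C']+v*(z-c['C'][2])/v[2]
def proj(c,P):
    im=c['im'];q=c['R'].T@(np.array(P,float)-c['C']);x=q[:2]/q[2];x=x*(1+im['k1']*(x@x))
    return np.array([x[0]*im['fx']+im['cx'],x[1]*im['fy']+im['cy']])
def tri(obs):
    A=np.zeros((3,3));b=np.zeros(3)
    for c,px in obs:
        v=ray(c,px);M=np.eye(3)-np.outer(v,v);A+=M;b+=M@c['C']
    return np.linalg.solve(A,b)
def save(c,n,crop=None,scale=1):
    a=c['im']['color'][:,:,::-1]
    if crop: a=a[crop[1]:crop[3],crop[0]:crop[2]]
    cv2.imwrite('pics/'+n,cv2.resize(a,None,fx=scale,fy=scale,interpolation=cv2.INTER_CUBIC))
E
python3 - <<'E'
from h import *
np.set_printoptions(precision=1,suppress=True)
cs={n:cam(n) for n in('scene','side')}
for n in cs:
    save(cs[n],n+'0.png'); print(n,cs[n]['C'])
Z=dict(carrier=0,drawer_in=11,drawer_pull=46,cover_hinge=102,cover_knob=105,catch_tab=127.5,dish=0,driver=0,jar=0,post=0,gauge=0,case=0)
for k,z in Z.items():
    for n in cs:
        for d in arm.spot_point(n,k)[:3]:
            print(k,n,round(d['p'],2),np.array(d['centre']),onz(cs[n],d['centre'],z))
s=arm.read_state();print(s['ee_rot'],s['contact_force'])
E
```

```text
scene [927.5 399.5 970.6]
side [ -26.1 -645.3  971. ]
carrier scene 0.76 [244.1 147.3] [ 466.1 -332.4    0. ]
carrier scene 0.7 [198.9 146. ] [ 571.  -433.2    0. ]
carrier scene 0.52 [262.7 167.5] [ 473.5 -230.2    0. ]
carrier side 0.62 [360.2 366. ] [ 423.1 -430.8    0. ]
carrier side 0.58 [338.  326.5] [ 465.2 -332.1    0. ]
drawer_in scene 0.35 [209.8 253.8] [767.8 -91.4  11. ]
drawer_in side 0.65 [232.2 239.6] [464.4  58.8  11. ]
drawer_in side 0.41 [335.7 328.7] [ 451.3 -335.4   11. ]
drawer_pull scene 0.96 [323.2 208.6] [461.4  17.4  46. ]
drawer_pull side 0.62 [383.7 299.8] [ 575.2 -380.5   46. ]
drawer_pull side 0.61 [235.6 240. ] [452.1  25.2  46. ]
cover_hinge scene 0.82 [207.8 252.2] [784.1 -51.5 102. ]
cover_hinge scene 0.39 [303.4 231.9] [573.5  57.7 102. ]
cover_hinge side 0.89 [331.5 179.7] [778.  -42.6 102. ]
cover_hinge side 0.48 [357.1 278.3] [ 544.6 -316.6  102. ]
cover_hinge side 0.44 [385.6 297.2] [ 547.5 -395.6  102. ]
cover_knob scene 0.67 [258.  226.8] [649.5 -25.5 105. ]
cover_knob scene 0.42 [343.3 323.6] [663.6 285.3 105. ]
catch_tab scene 0.69 [291.  258
[... 215 characters left out ...]
1.5   0. ]
driver scene 0.83 [395.1 357.6] [598.3 412.1   0. ]
driver side 0.57 [199.  168.5] [603.9 396.7  -0. ]
jar scene 0.74 [343.8 321. ] [626.  267.6   0. ]
jar side 0.58 [227.2 184.5] [617.  262.4   0. ]
jar side 0.45 [414.4 303.6] [ 649.4 -428.9    0. ]
post scene 0.47 [215.1 179.7] [ 610.3 -288.8    0. ]
post side 0.71 [355.1 280.8] [ 601.4 -279.2   -0. ]
post side 0.3 [227.8 183.7] [621. 264.   0.]
gauge scene 0.73 [339.6 198.8] [378.9   5.4   0. ]
gauge side 0.78 [219.6 272.9] [367.9   0.7  -0. ]
case scene 0.89 [248.2 266.6] [711.2  -0.3   0. ]
case scene 0.44 [341.7 198. ] [372.3   7.4   0. ]
case side 0.72 [302.8 209.1] [704.5   3.4   0. ]
[ 1.  -0.2 -0.  -0. ] [ 0.7 -0.2  0.5]
```

View pics/scene0.png

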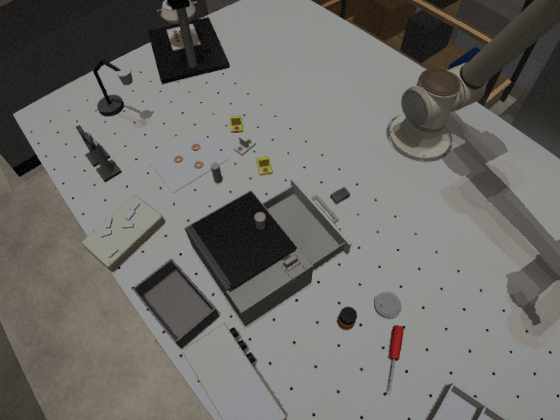

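View pics/side0.png

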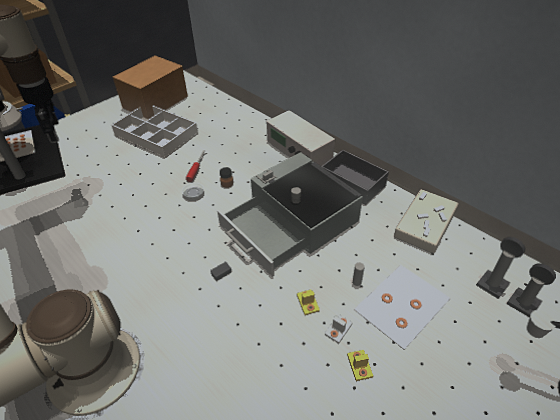

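Between the two yellow look-alikes the aluminium carrier shows at scene (244,147) and side (338,326). The drawer is open towards the robot, the knob is at scene (259,217), the catch tab at (291,259) and the gauge at (340,195). I'll fit the case pose and compute a move to over the carrier.

```bash
cat >> h.py <<'E'
def mv(p,yaw=None,tilt=None):
    """print shift (m) and rotvec(deg) in tool axes; yaw = world angle of tool x (tool down)"""
    s=arm.read_state();r0=R.from_quat(s['ee_rot']);d=r0.inv().apply(np.array(p)-s['position'])/1000
    rv=np.zeros(3)
    if yaw is not None:
        t=R.from_euler('z',yaw,degrees=True)*R.from_euler('x',180,degrees=True)
        rv=(r0.inv()*t).as_rotvec(degrees=True)
    print('pos',np.round(s['position'],1),'yaw',np.round(np.degrees(np.arctan2(*r0.as_matrix()[1::-1,0])),2),'shift',np.round(d,4),'rot',np.round(rv,2))
E
python3 - <<'E'
from h import *
from scipy.optimize import least_squares
# case-frame pts -> world measured ; unknown x,y,yaw,open
obs=[(-60,None,649.5,-25.5),(85,None,784,-51.5),(85,None,778,-42.6),(0,107.5,653.2,101.4),(0,107.5,649,106.7),(0,0,711,0),(0,0,704.5,3.4)]
def f(v):
    x,y,a,yk,o,xt=v;r=[]
    def w(u,t):return np.array([x+u*np.cos(a)-t*np.sin(a),y+u*np.sin(a)+t*np.cos(a)])
    r+=list(w(-60,yk)-[649.5,-25.5]);r+=list(w(85,yk)-[781,-47]);r+=list(w(xt,107.5)-[651,104])
    r+=list(w(0,0)-[708,1.5]);r+=list(w(-120-o,0)-[457,21])
    return r
s=least_squares(f,[708,1,-.1,-30,130,-40]);print(s.x,np.degrees(s.x[2]),np.round(s.fun,1))
mv([440,-315,230],0)
E
```

```text
[ 7.06475761e+02 -4.59100896e+00 -1.05629177e-01 -3.05574453e+01
  1.30783420e+02 -6.66156086e+01] -6.052106026306656 [-5.9 -3.2  6.8  3.1  0.6  5.3 -1.5 -6.1  0.1  0.8]
pos [263.8 566.6 231.3] yaw -24.97 shift [0.5319 0.7248 0.0013] rot [ -0.     0.   -24.97]
```

Request:
servo_tool:
  increments:
    - [1, 0.32, 0.435, -0.07, 0, 0, -25]
    - [1, 0.32, 0.435, -0.07, 0, 0, -25]
    - [1, 0.32, 0.435, -0.07, 0, 0, -25]
    - [1, 0.32, 0.435, -0.07, 0, 0, -25]
    - [1, 0.32, 0.435, -0.07, 0, 0, -25]
    - [1, 0.32, 0.435, -0.07, 0, 0, -25]
    - [1, 0.32, 0.435, -0.07, 0, 0, -25]
    - [1, 0.32, 0.435, -0.07, 0, 0, -25]
    - [1, 0.32, 0.435, -0.07, 0, 0, -25]
    - [1, 0.32, 0.435, -0.07, 0, 0, -25]
    - [1, 0.32, 0.435, -0.07, 0, 0, -25]

```text
clock: 2.68
position: [370.2, 37.1, 301.3]
ee_rot: [1.0, -0.0, 0.0, -0.0]
contact_force: [0.7, 0.8, 0.0]
gripper_width: 85.3
grasp_force: 0.0
```

```bash
python3 - <<'E'
from h import *
np.set_printoptions(precision=1,suppress=True)
c=cam('wrist');save(c,'w1.png');print(c['C'],c['R'][:,2])
for k,z in dict(drawer_in=11,drawer_pull=46,cover_knob=105,catch_tab=127.5).items():
    for d in arm.spot_point('wrist',k)[:2]: print(k,round(d['p'],2),d['centre'],onz(c,d['centre'],z))
mv([440,-315,230],0)
E
```

```text
[435.9  35.8 444.5] [-0.3  0.  -1. ]
drawer_in 0.63 [298.0, 55.5] [525.1  14.6  11. ]
drawer_pull 0.66 [295.3, 119.2] [450.7  18.5  46. ]
pos [370.2  38.  301.2] yaw 0.15 shift [0.1 0.4 0.1] rot [0.  0.  0.1]
```

View pics/w1.png

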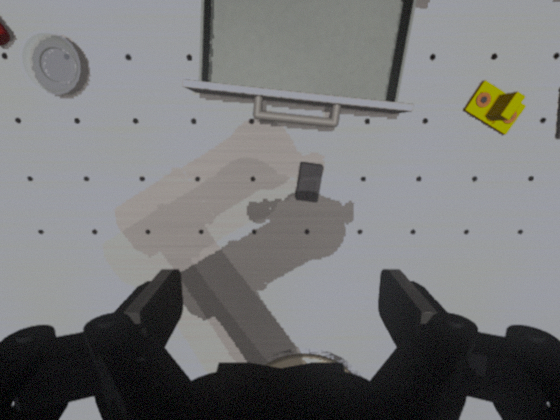

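The view shows the drawer's front panel top edge from about (187,85) to (411,107), the handle at (296,113), the gauge block at (310,182), and a yellow look-alike at (495,107).

Request:
servo_tool:
  increments:
    - [1, 0.05, 0.357, 0.04, 0, 0, 0]
    - [1, 0.05, 0.357, 0.04, 0, 0, 0]
    - [1, 0.05, 0.357, 0.04, 0, 0, 0]
    - [1, 0.05, 0.357, 0.04, 0, 0, 0]
    - [1, 0.05, 0.357, 0.04, 0, 0, 0]
    - [1, 0.05, 0.357, 0.04, 0, 0, 0]
    - [1, 0.05, 0.357, 0.04, 0, 0, 0]

```text
clock: 3.8
position: [420.7, -321.8, 259.4]
ee_rot: [1.0, -0.001, -0.002, -0.0]
contact_force: [-1.5, 0.5, -0.1]
gripper_width: 85.6
grasp_force: 0.0
```

```bash
python3 - <<'E'
from h import *
c=cam('wrist');save(c,'w2.png')
for d in arm.spot_point('wrist','carrier')[:3]: print(round(d['p'],2),d['centre'],onz(c,d['centre'],0))
mv([466,-332,230],0)
# earlier picture w1
im=c['im'];T=np.array(im['hand_eye']);P=np.array([370.2,37.5,301.2])
Rt=np.diag([1.,-1,-1]);c1=dict(im=im,C=P+Rt@T[:3,3],R=Rt@T[:3,:3])
a,b=onz(c1,(187,85),60),onz(c1,(411,107),60);print(a,b,np.linalg.norm(a-b),np.degrees(np.arctan2(*(a-b)[:2][::-1]))-90)
for q in((258,119),(336,124)):print(onz(c1,q,46))
for q in ((210,2),(208,80),(413,2),(388,100)):print(onz(c1,q,48))
E
```

```text
0.93 [289.9, 152.9] [ 461.60023379 -334.44121488    0.        ]
0.93 [206.9, 151.8] [ 463.21715407 -234.36354556    0.        ]
0.74 [367.6, 185.2] [ 4.21965042e+02 -4.30727735e+02 -5.68434189e-14]
pos [ 420.6 -319.5  260.6] yaw 0.03 shift [0.0455 0.0126 0.0305] rot [-0.04  0.09  0.03]
[485.75008847 138.1261078   60.        ] [ 462.62847899 -108.7789417    60.        ] 247.9853066074205 -5.349904157079749
[450.9102258   62.19250653  46.        ]
[445.19547355 -28.77488219  46.        ]
[568.717003   110.53345009  48.        ]
[492.55040053 117.3665369   48.        ]
[ 568.07901359 -104.08391968   48.        ]
[471.11435891 -86.41993202  48.        ]
```

View pics/w2.png

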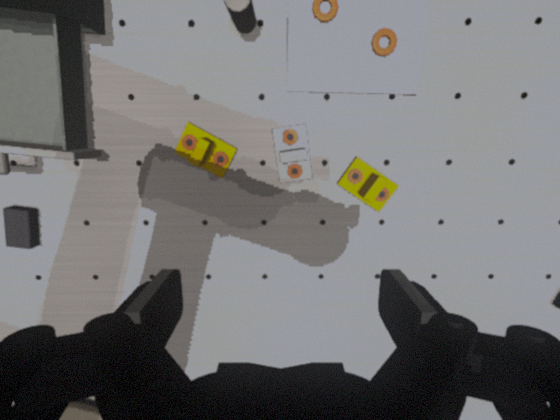

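The carrier shows with corners near (273,127), (307,124), (312,180), (279,185); washers at (290,137) and (295,171), rib between at (292,155). Yellow look-alikes sit at (207,150) and (368,185).

```bash
python3 - <<'E'
from h import *
c=cam('wrist')
q=[(273,127),(307,124),(312,180),(279,185)]
P=np.array([onz(c,p,8) for p in q]);print(P.round(1),P.mean(0))
for i in range(4):
    d=P[(i+1)%4]-P[i];print(np.linalg.norm(d),np.degrees(np.arctan2(d[1],d[0])))
w=[onz(c,p,8) for p in((290,137),(295,171))];d=w[0]-w[1];print(w,np.degrees(np.arctan2(d[1],d[0])),(w[0]+w[1])/2)
g=c['im']['color'];cv2.imwrite('pics/w2c.png',cv2.resize(g[100:210,160:420,::-1],None,fx=3,fy=3,interpolation=cv2.INTER_CUBIC))
E
```

```text
[[ 491.9 -312.     8. ]
 [ 495.2 -351.5    8. ]
 [ 430.1 -358.9    8. ]
 [ 424.1 -318.9    8. ]] [ 460.32992504 -335.31707383    8.        ]
39.59586277614412 -85.21339348659819
65.49769571806804 -173.47305399892
40.49102880651687 98.63497722677913
68.19539084447149 5.7825100036786665
[array([ 480.64691641, -331.86039465,    8.        ]), array([ 441.01389424, -338.17420323,    8.        ])] 9.051544784938034 [ 460.83040533 -335.01729894    8.        ]
```

View pics/w2c.png

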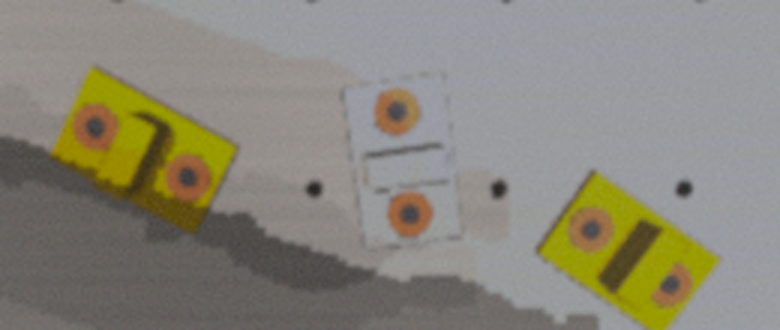

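```bash
python3 - <<'E'
from h import *
c=cam('wrist')
q=[(275,129.3),(307.7,124.3),(313.3,178.7),(281.7,183.3)]
P=np.array([onz(c,p,8) for p in q]);print(P.mean(0))
for i in range(4):
    d=P[(i+1)%4]-P[i];print(np.linalg.norm(d),np.degrees(np.arctan2(d[1],d[0])))
print(arm.read_state()['joints'])
# rib check: top face centre crop approx (405,167)
print(onz(c,(160+405/3,100+167/3),40))
mv([461,-335,70],-82.5)
E
```

```text
[ 460.80190188 -336.84824651    8.        ]
38.424651249992195 -81.62659769967613
63.77677554569923 -172.57442651040535
38.7373371141935 98.35215128236662
63.768349793034844 7.14445180760785
[-3.40769447e-01  1.97431554e-01 -1.79622891e-01 -1.05694994e-04
 -1.19359822e+00  1.91396677e+00]
[ 461.61641934 -336.1136859    40.        ]
pos [ 420.7 -318.7  261.5] yaw 0.14 shift [0.0402 0.0164 0.1915] rot [-1.000e-02 -1.000e-02  8.264e+01]
```

Request:
servo_tool:
  increments:
    - [1, 0.04, 0.017, 0.16, 0, 0, 82.5]
    - [1, 0.04, 0.017, 0.16, 0, 0, 82.5]
    - [1, 0.04, 0.017, 0.16, 0, 0, 82.5]
    - [1, 0.04, 0.017, 0.16, 0, 0, 82.5]
    - [1, 0.04, 0.017, 0.16, 0, 0, 82.5]
    - [1, 0.04, 0.017, 0.16, 0, 0, 82.5]
    - [1, 0.04, 0.017, 0.16, 0, 0, 82.5]
    - [1, 0.04, 0.017, 0.16, 0, 0, 82.5]
    - [1, 0.04, 0.017, 0.16, 0, 0, 82.5]
    - [1, 0.04, 0.017, 0.16, 0, 0, 82.5]

```text
clock: 5.25
position: [460.9, -336.0, 101.9]
ee_rot: [0.753, -0.658, 0.0, -0.0]
contact_force: [1.4, 0.4, 0.1]
gripper_width: 85.5
grasp_force: 0.0
```

```bash
python3 - <<'E'
from h import *
c=cam('wrist');g=c['im']['color'];save(c,'w3.png')
print([ (round(d['p'],2),d['centre'],onz(c,d['centre'],0)) for d in arm.spot_point('wrist','carrier')[:2]])
for P in((461,-336,40),(461,-336,8)):print(proj(c,P))
mv([461,-336,13],-82.5)
E
```

```text
[(0.97, [278.2, 221.1], array([ 462.73124455, -335.90372259,    0.        ])), (0.97, [258.6, 336.0], array([ 465.93455709, -232.58798861,    0.        ]))]
[280.3861628 237.2417144]
[280.41827933 224.06239147]
pos [ 460.7 -336.4  101.6] yaw -82.36 shift [-0.0003 -0.0003  0.0886] rot [-0.02 -0.01  0.14]
```

View pics/w3.png

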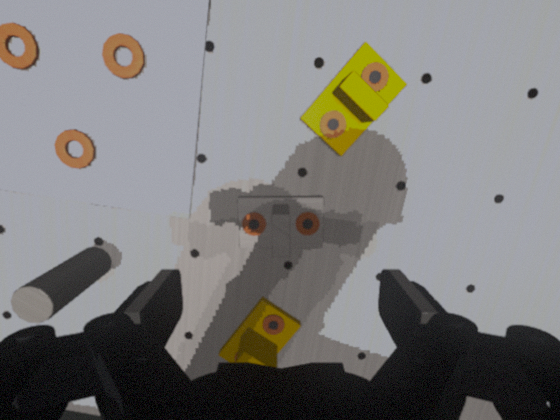

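The carrier is centred at about (280,222), aligned with the fingers, and both yellow pieces are clear of them. I'll descend and grip.

Request:
servo_tool:
  increments:
    - [1, 0, 0, 0.045, 0, 0, 0]
    - [1, 0, 0, 0.075, 0, 0, 0]
    - [1, 0, 0, 0.089, 0, 0, 0]
    - [1, 0, 0, 0.089, 0, 0, 0]
    - [0, 0, 0, 0.089, 0, 0, 0]
    - [0, 0, 0, 0.089, 0, 0, 0]
    - [0, 0, 0, 0.089, 0, 0, 0]
    - [0, 0, 0, 0.089, 0, 0, 0]
    - [0, 0, 0, 0.089, 0, 0, 0]
    - [0, 0, 0, 0.089, 0, 0, 0]

```text
clock: 6.6
position: [460.8, -337.0, 12.9]
ee_rot: [0.752, -0.659, 0.0, -0.0]
contact_force: [-1.2, 1.2, 4.6]
gripper_width: 10.9
grasp_force: 60.3
```

Request:
servo_tool:
  increments:
    - [0, 0, 0, -0.06, 0, 0, 0]
    - [0, 0, 0, -0.12, 0, 0, 0]
    - [0, -0.337, -0.11, -0.14, 0, 0, -77]
    - [0, -0.337, -0.11, -0.14, 0, 0, -77]
    - [0, -0.337, -0.11, -0.14, 0, 0, -77]
    - [0, -0.337, -0.11, -0.14, 0, 0, -77]
    - [0, -0.337, -0.11, -0.14, 0, 0, -77]
    - [0, -0.337, -0.11, -0.14, 0, 0, -77]
    - [0, -0.337, -0.11, -0.14, 0, 0, -77]
    - [0, -0.337, -0.11, -0.14, 0, 0, -77]
    - [0, -0.337, -0.11, -0.14, 0, 0, -77]
    - [0, -0.337, -0.11, -0.14, 0, 0, -77]

```text
clock: 8.1
position: [525.1, 11.1, 152.1]
ee_rot: [0.999, -0.049, -0.0, 0.0]
contact_force: [-0.3, -0.1, -1.4]
gripper_width: 11.2
grasp_force: 59.5
```

```bash
python3 - <<'E'
from h import *
c=cam('wrist');save(c,'w4.png')
for k,z in dict(drawer_in=11,drawer_pull=46,cover_knob=105,catch_tab=127.5).items():
    print(k,[ (round(d['p'],2),d['centre'],onz(c,d['centre'],z).round(1)) for d in arm.spot_point('wrist',k)[:2]])
s=arm.read_state();print(s['gripper_width'],s['grasp_force'],s['joints'])
mv([526,12,25],-5.5)
E
```

```text
drawer_in [(0.65, [275.5, 212.1], array([522.4,  14.5,  11. ])), (0.41, [279.6, 265.3], array([471.1,  15.9,  11. ]))]
drawer_pull []
cover_knob [(0.74, [332.9, 27.4], array([639.8, -28.9, 105. ]))]
catch_tab [(0.97, [56.4, 13.1], array([651.6,  98.4, 127.5]))]
10.919182902914573 59.48545575141907 [ 3.30782286e-01  2.91019757e-01 -3.48400076e-01 -2.02985923e-05
 -9.31306030e-01  1.14364184e+00]
pos [525.3  11.4 152.3] yaw -5.52 shift [ 0.0006 -0.0006  0.1273] rot [-0.   -0.   -0.02]
```

View pics/w4.png

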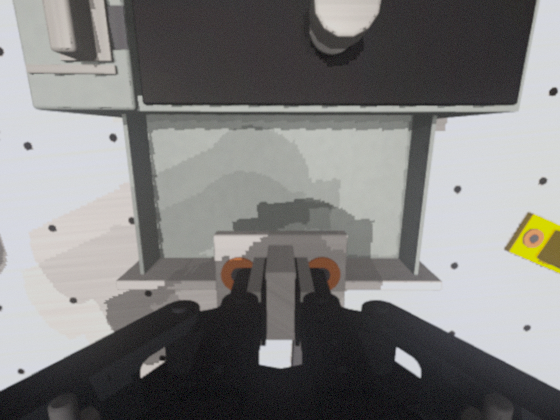

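The carrier (230-345, 235-310) hangs over the drawer. The case's front top edge is level at row 108 (34 to 516), so the yaw matches. The panel's top edge is at rows 260-285, the knob at (345,10) and the tab at (65,20).

```bash
python3 - <<'E'
from h import *
c=cam('wrist')
a,b=onz(c,(34,108),105),onz(c,(516,108),105);d=a-b
print(a,b,np.linalg.norm(d),np.degrees(np.arctan2(d[1],d[0]))-90)
m=(a+b)/2; y=np.radians(-5.5);print('case origin',m+100*np.array([np.cos(y),np.sin(y),0]))
for q in((122,263),(434,263),(120,286),(440,286)):print('panel',onz(c,q,60))
E
```

```text
[616.29380712 136.945661   105.        ] [ 590.60791119 -125.8048354   105.        ] 264.0030087128969 -5.583365331520611
case origin [702.99047899  -4.01416245 105.        ]
panel [505.69407647 134.73159068  60.        ]
panel [ 482.35235091 -104.4317803    60.        ]
panel [486.80371145 140.53506829  60.        ]
panel [ 462.42160414 -109.49776462   60.        ]
```

Request:
servo_tool:
  increments:
    - [0, 0, 0, 0.06, 0, 0, 0]
    - [0, 0, 0, 0.1, 0, 0, 0]
    - [0, 0, 0, 0.12, 0, 0, 0]
    - [0, 0, 0, 0.127, 0, 0, 0]
    - [0, 0, 0, 0.127, 0, 0, 0]

```text
clock: 9.02
position: [525.9, 11.8, 25.7]
ee_rot: [0.999, -0.048, 0.0, -0.0]
contact_force: [-0.2, 0.9, -1.0]
gripper_width: 11.3
grasp_force: 59.5
```

Request:
servo_tool:
  increments:
    - [0, 0, 0, 0.001, 0, 0, 0]
    - [0.5, 0, 0, 0.001, 0, 0, 0]
    - [0.5, 0, 0, 0.001, 0, 0, 0]
    - [0.5, 0, 0, 0.001, 0, 0, 0]
    - [0.5, 0, 0, 0.001, 0, 0, 0]
    - [0.5, 0, 0, -0.05, 0, 0, 0]
    - [0.5, 0, 0, -0.1, 0, 0, 0]
    - [0.5, 0, 0, -0.14, 0, 0, 0]
    - [0.5, 0, 0, -0.14, 0, 0, 0]

```text
clock: 10.15
position: [527.4, 12.2, 169.1]
ee_rot: [0.999, -0.047, 0.004, -0.001]
contact_force: [0.0, -0.4, -0.5]
gripper_width: 42.6
grasp_force: 0.0
```

```bash
python3 - <<'E'
from h import *
c=cam('wrist');s=cam('scene');e=cam('side')
g=np.zeros((420,800,3),np.uint8)
print([ (round(d['p'],2),d['centre'],onz(c,d['centre'],11).round(1)) for d in arm.spot_point('wrist','carrier')[:2]])
a=np.hstack([cv2.resize(c['im']['color'],(400,300)),cv2.resize(s['im']['color'][150:285,230:410],(400,300))])[:,:,::-1]
cv2.imwrite('pics/p5.png',a)
for n in('scene','side'):
  for k,z in dict(drawer_pull=46,gauge=0).items():
    cc=s if n=='scene' else e
    print(n,k,[(round(d['p'],2),onz(cc,d['centre'],z).round(1)) for d in arm.spot_point(n,k)[:2]])
mv([400,24,200])
E
```

```text
[(0.94, [282.2, 208.9], array([524.5,  10. ,  11. ])), (0.93, [529.0, 241.0], array([ 470.5, -222.5,   11. ]))]
scene drawer_pull [(0.7, array([451.6,  10.4,  46. ]))]
scene gauge [(0.76, array([357.6,  -4.2,   0. ]))]
side drawer_pull [(0.62, array([455. ,  28.5,  46. ])), (0.34, array([835.2,  -7.9,  46. ]))]
side gauge [(0.48, array([361.4,  -2.1,   0. ]))]
pos [524.9  11.6 164.2] yaw -5.47 shift [-0.1256 -0.0004 -0.0355] rot [0. 0. 0.]
```

View pics/p5.png

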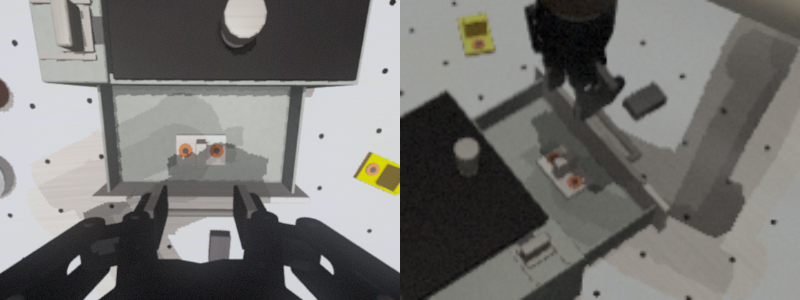

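The carrier lies flat on the drawer floor, with the gauge at (218,243) in the left half, well in front of the handle. Next I go in front of the handle with the fingers shut.

Request:
servo_tool:
  increments:
    - [0, -0.06, 0, 0, 0, 0, 0]
    - [0, -0.108, 0, 0, 0, 0, 0]
    - [0, -0.108, 0, 0, 0, 0, 0]
    - [0, -0.108, 0, 0.03, 0, 0, 0]
    - [0, -0.108, 0, 0.09, 0, 0, 0]
    - [0, -0.108, 0, 0.13, 0, 0, 0]
    - [0, -0.108, 0, 0.13, 0, 0, 0]

```text
clock: 11.42
position: [416.6, 21.2, 32.9]
ee_rot: [0.999, -0.048, -0.003, 0.002]
contact_force: [0.2, 0.2, 1.0]
gripper_width: -0.1
grasp_force: 0.0
```

Request:
servo_tool:
  increments:
    - [0, 0.01, 0, 0, 0, 0, 0]
    - [0, 0.02, 0, 0, 0, 0, 0]
    - [0, 0.035, 0, 0, 0, 0, 0]
    - [0, 0.05, 0, 0, 0, 0, 0]
    - [0, 0.065, 0, 0, 0, 0, 0]
    - [0, 0.08, 0, 0, 0, 0, 0]
    - [0, 0.095, 0, 0, 0, 0, 0]
    - [0, 0.11, 0, 0, 0, 0, 0]
    - [0, 0.12, 0, 0, 0, 0, 0]
    - [0, 0.125, 0, 0, 0, 0, 0]

```text
clock: 12.68
position: [542.9, 10.1, 35.1]
ee_rot: [0.999, -0.048, 0.0, -0.0]
contact_force: [-2.3, 0.3, 1.1]
gripper_width: 0.1
grasp_force: 0.7
```

Request:
servo_tool:
  increments:
    - [0, 0.005, 0, 0, 0, 0, 0]
    - [0, 0.01, 0, 0, 0, 0, 0]
    - [0, 0.015, 0, 0, 0, 0, 0]

```text
clock: 13.05
position: [557.2, 8.6, 35.2]
ee_rot: [0.999, -0.048, -0.0, 0.0]
contact_force: [-1.1, 0.4, -0.1]
gripper_width: 0.2
grasp_force: 0.7
```

Request:
servo_tool:
  increments:
    - [0, 0.002, 0, 0, 0, 0, 0]
    - [0, 0.004, 0, 0, 0, 0, 0]

```text
clock: 13.3
position: [558.4, 8.3, 35.1]
ee_rot: [0.999, -0.048, -0.003, 0.0]
contact_force: [-9.1, 4.1, 5.6]
gripper_width: -0.5
grasp_force: 5.0
```

Request:
servo_tool:
  increments:
    - [0, 0.002, 0, 0, 0, 0, 0]
    - [0, 0.002, 0, 0, 0, 0, 0]
    - [0, 0.002, 0, 0, 0, 0, 0]

```text
clock: 13.68
position: [558.3, 7.9, 34.7]
ee_rot: [0.999, -0.048, -0.005, 0.001]
contact_force: [-11.3, 4.6, 5.9]
gripper_width: -0.1
grasp_force: 5.8
```

```bash
python3 - <<'E'
from h import *
c=cam('side');s=arm.read_state();print(s['contact_force'],s['position'])
save(c,'s6.png',(210,150,390,285),4)
E
```

```text
[-10.63529715   4.35205033   6.42120433] [558.36828367   7.92708199  34.75743407]
```

View pics/s6.png

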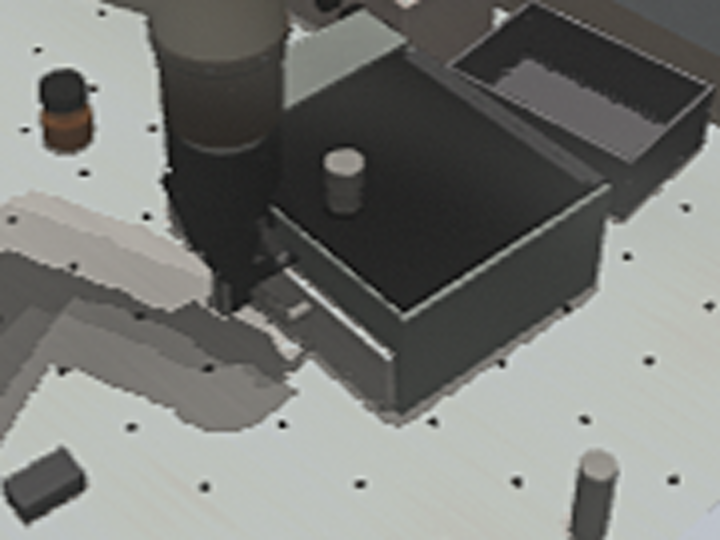

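Request:
servo_tool:
  increments:
    - [0, 0.003, 0, 0, 0, 0, 0]
    - [0, 0.006, 0, 0, 0, 0, 0]
    - [0, 0.006, 0, 0, 0, 0, 0]

```text
clock: 14.1
position: [558.4, 7.1, 34.1]
ee_rot: [0.999, -0.049, -0.011, 0.002]
contact_force: [-22.5, 8.8, 15.7]
gripper_width: -0.4
grasp_force: 12.1
```

```bash
python3 - <<'E'
from h import *
c=cam('side');s=cam('scene')
st=arm.read_state();print(st['contact_force'],st['position'],st['wrist_torque'])
for n,cc in(('side',c),('scene',s)):
  for k,z in dict(drawer_pull=46,case=0).items():
    print(n,k,[(round(d['p'],2),d['centre'],onz(cc,d['centre'],z).round(1)) for d in arm.spot_point(n,k)[:2]])
# panel right end: crop px
for q in((390,355),(400,305)):
    print(onz(c,(210+q[0]/4,150+q[1]/4),60 if q[1]==355 else 105))
E
```

```text
[-23.37786836   9.04436533  16.10710081] [558.3757888    7.16241162  34.14578301] [ 2.5782685   6.41861019 -0.03003695]
side drawer_pull [(0.59, [269.3, 222.0], array([564.6,   6.8,  46. ]))]
side case [(0.86, [301.7, 208.4], array([704.4,   7.9,   0. ])), (0.15, [269.6, 221.8], array([595.2,  39.1,   0. ]))]
scene drawer_pull [(0.63, [286.3, 231.6], array([583.8,   5.5,  46. ])), (0.62, [344.7, 321.9], array([640.3, 276.8,  46. ]))]
scene case [(0.86, [247.7, 262.7], array([705.2, -10. ,   0. ]))]
[ 583.73065297 -123.45869443   60.        ]
[ 590.96619684 -124.42919566  105.        ]
```

Request:
servo_tool:
  increments:
    - [0, -0.03, 0, 0, 0, 0, 0]
    - [0, -0.03, 0, 0, 0, 0, 0]
    - [0, -0.03, 0, -0.009, 0, 0, 0]
    - [0, -0.03, 0, -0.009, 0, 0, 0]
    - [0, -0.01, 0, -0.009, 0, 0, 0]
    - [0, -0.004, 0, -0.009, 0, 0, 0]
    - [0, -0.001, 0, -0.009, 0, 0, 0]
    - [0, -0.001, 0, -0.009, 0, 0, 0]

```text
clock: 15.4
position: [559.3, 7.9, 44.2]
ee_rot: [0.999, -0.049, -0.01, 0.001]
contact_force: [-22.4, 11.0, 19.5]
gripper_width: 0.2
grasp_force: 13.6
```

```bash
python3 - <<'E'
from h import *
st=arm.read_state();print(st['contact_force'],st['position'],st['wrist_torque'])
E
```

```text
[-22.40021352  11.00742299  19.5273747 ] [559.33757668   7.94545211  44.21658713] [3.34201199 6.48227483 0.03286647]
```

Same stop (559) with 22 N and the body well above the case top, so the drawer is shut. Now I back off and rise to measure the knob.

Request:
servo_tool:
  increments:
    - [0, -0.04, 0, 0, 0, 0, 0]
    - [0, -0.04, 0, 0, 0, 0, 0]
    - [0, -0.04, 0, -0.06, 0, 0, 0]
    - [0, -0.04, 0, -0.12, 0, 0, 0]
    - [0, -0.04, 0, -0.18, 0, 0, 0]
    - [1, 0.02, 0.02, -0.23, 0, 0, 0]
    - [1, 0.05, 0.02, -0.23, 0, 0, 0]
    - [1, 0.05, 0.02, -0.23, 0, 0, 0]
    - [1, 0.05, 0.02, -0.23, 0, 0, 0]
    - [1, 0.05, 0.02, -0.23, 0, 0, 0]

```text
clock: 16.65
position: [615.3, -17.0, 274.0]
ee_rot: [0.999, -0.048, -0.0, 0.0]
contact_force: [-0.4, 1.5, -0.7]
gripper_width: 85.4
grasp_force: 0.0
```

```bash
cat >m.py <<'E'
from h import *
c=cam('wrist')
for k,z in dict(cover_knob=105,catch_tab=127.5,cover_hinge=102,drawer_pull=46,case=0).items():
    print(k,[ (round(d['p'],2),np.round(d['centre'],1),onz(c,d['centre'],z).round(1)) for d in arm.spot_point('wrist',k)[:2]])
for k in('cover_knob','catch_tab'): print([(round(d['p'],2),np.round(d['box'],1)) for d in arm.look_for('wrist',k)[:2]])
# knob top by brightness on black cover, unused if noisy
E
python3 - <<'E'
exec(open('m.py').read())
save(c,'w7.png');mv([648,-27,200],-5.5)
E
```

```text
cover_knob [(0.87, array([286.2, 175. ]), array([641. , -26.3, 105. ])), (0.36, array([ 50.4, 279.5]), array([556.9, 225.7, 105. ]))]
catch_tab [(0.79, array([148. , 180.5]), array([650.7,  96.2, 127.5]))]
cover_hinge [(0.96, array([289.9,   3.9]), array([783.4, -42.6, 102. ]))]
drawer_pull [(0.61, array([263.8, 228.6]), array([572.9,   5.5,  46. ]))]
case [(0.63, array([265.6, 120.1]), array([696.5,  -8. ,   0. ]))]
[(0.71, array([289. , 180.1,  32.3,  35.1]))]
[(0.87, array([152.8, 180.8,  33.6,  39. ]))]
pos [615.9 -17.  274.5] yaw -5.46 shift [0.0329 0.0069 0.0745] rot [-0.   -0.01  0.04]
```

View pics/w7.png

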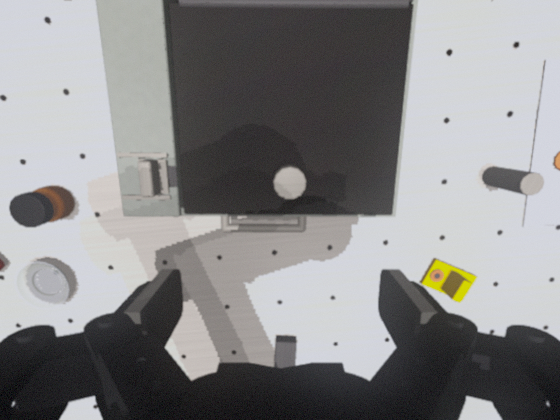

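The drawer is shut with its handle at (264,222). The knob's head top is a disc at (289,183), radius about 16; the tab is at about (150,178).

```bash
python3 - <<'E'
from h import *
c=cam('wrist')
g=cv2.cvtColor(c['im']['color'],cv2.COLOR_RGB2GRAY)
roi=g[150:212,255:325];_,t=cv2.threshold(roi,95,255,cv2.THRESH_BINARY)
n,l,st,ce=cv2.connectedComponentsWithStats(t)
for i in range(1,n):
    if st[i,4]>100:
        q=ce[i]+[255,150];print(st[i],q,onz(c,q,145))
for q in((289,183),(273,183),(305,183)):print(onz(c,q,145))
# case front top edge & cover corners
for q in((124,216),(396,216),(180,216),(413,2),(176,2)):print(q,onz(c,q,105))
for q in((139,160),(158,160),(141,195),(160,195)):print('tab',onz(c,q,127.5))
roi=g[140:215,115:190][::4,::3];print(roi)
E
```

```text
[ 19  17  33  33 855] [289.61754386 183.16725146] [639.68993883 -28.26085343 145.        ]
[639.87992427 -27.75837014 145.        ]
[641.16868577 -14.41514509 145.        ]
[638.58918298 -41.09893697 145.        ]
(124, 216) [616.81009532 136.29701935 105.        ]
(396, 216) [ 591.10068591 -130.17890376  105.        ]
(180, 216) [611.54345739  81.63627107 105.        ]
(413, 2) [ 774.58076427 -144.54749197  105.        ]
(176, 2) [793.79065959  52.15521174 105.        ]
tab [669.8205163  100.65075091 127.5       ]
tab [668.26642221  84.19679514 127.5       ]
tab [639.13274842 105.34434125 127.5       ]
tab [637.51458337  88.42295938 127.5       ]
[[179 182 182 181 181 183 181 181 180 181 181 179 182 184 183 182 181 181
  181 160  82  63  71  67  67]
 [184 184 180 179 182 183 183 180 181 182 180 179 181 180 182 181 182 181
  181 177  91  68  69  69  74]
 [191 180 185 182 181 181 183 185 181 182 183 179 181 179 181 181 180 181
  179 179 105  66  66  66  64]
 [204 180 180 180 181 181 183 181 171 177 181 179 180 180 179 177 176 179
  180 179 116  62  64  65  63]
 [209 184 183 180 182 18
[... 851 characters left out ...]
64 166 172 171 160  89  79  82 149 171
  111 153 151 100  66  63  61]
 [202 202 172 167 169 166 164 165 164 162 169 171 166  92  75  81 164 170
  122 162 163 109  72  60  60]
 [203 202 182 154 154 150 151 154 147 154 158 157 153 121 142 121 154 153
  152 158 153 113  68  56  59]
 [203 203 195 161 166 167 168 162 158 156 159 158 165 164 163 139 154 147
  149 148 152 120  71  58  55]
 [203 203 200 165 164 163 164 165 166 165 166 160 156 153 155 153 154 151
  151 150 150 125  65  61  60]
 [201 196 196 160 165 165 165 164 159 154 154 156 153 151 156 154 151 152
  153 153 152 138  94  81  60]
 [192 193 194 156 155 155 157 156 157 155 154 155 153 151 155 152 152 155
  150 153 153 140 118 124  59]]
```

Request:
servo_tool:
  increments:
    - [1, 0.0255, 0.0085, 0.03, 0, 0, 0]
    - [1, 0.0255, 0.0085, 0.08, 0, 0, 0]
    - [1, 0.0255, 0.0085, 0.125, 0, 0, 0]
    - [1, 0.0255, 0.0085, 0.15, 0, 0, 0]
    - [1, 0.0255, 0.0085, 0.16, 0, 0, 0]
    - [1, 0.0255, 0.0085, 0.16, 0, 0, 0]
    - [0, 0.0255, 0.0085, 0.16, 0, 0, 0]
    - [0, 0.0255, 0.0085, 0.16, 0, 0, 0]
    - [0, 0.0255, 0.0085, 0.16, 0, 0, 0]
    - [0, 0.0255, 0.0085, 0.16, 0, 0, 0]
    - [0, 0.0255, 0.0085, 0.16, 0, 0, 0]

```text
clock: 18.48
position: [641.0, -27.5, 115.3]
ee_rot: [0.999, -0.048, 0.001, -0.0]
contact_force: [-2.2, 3.8, 5.9]
gripper_width: 26.2
grasp_force: 58.9
```

Request:
servo_tool:
  increments:
    - [0, 0, 0, -0.004, 0, -1.5, 0]
    - [0, 0.001, 0, -0.008, 0, -3, 0]
    - [0, 0.001, 0, -0.012, 0, -4.5, 0]
    - [0, 0.001, 0, -0.012, 0, -4.5, 0]
    - [0, 0.001, 0, -0.012, 0, -4.5, 0]

```text
clock: 19.1
position: [640.7, -27.4, 120.9]
ee_rot: [0.998, -0.049, -0.041, -0.003]
contact_force: [6.2, 0.9, -24.7]
gripper_width: 26.3
grasp_force: 60.8
```

It rose only about 5 mm and then stopped hard at 25 N, so the cover is caught. I lower it, let go and rise.

Request:
servo_tool:
  increments:
    - [0, -0.001, 0, 0.006, 0, 2.2, 0]
    - [0, -0.002, 0, 0.012, 0, 4.5, 0]
    - [0, -0.002, 0, 0.012, 0, 4.5, 0]
    - [1, -0.002, 0, 0.012, 0, 4.5, 0]
    - [1, -0.002, 0, 0.012, 0, 4.5, 0]
    - [1, -0.002, 0, 0.012, 0, 4.5, 0]
    - [1, -0.002, 0, 0.012, 0, 4.5, 0]
    - [1, -0.002, 0, -0.03, 0, 4.5, 0]
    - [0, -0.002, 0, -0.07, 0, 4.5, 0]
    - [0, -0.002, 0, -0.09, 0, 4.5, 0]
    - [0, -0.002, 0, -0.09, 0, 4.5, 0]

```text
clock: 20.48
position: [647.5, -28.5, 218.1]
ee_rot: [0.999, -0.048, 0.002, -0.0]
contact_force: [-0.7, 0.4, -0.8]
gripper_width: 32.3
grasp_force: 0.0
```

```bash
python3 - <<'E'
exec(open('m.py').read())
mv([656,70,200],-5.5)
s=arm.read_state();print(s['ee_rot'],s['contact_force'],s['gripper_width'])
for n in('scene','side'):
    cc=cam(n);print(n,[(round(d['p'],2),onz(cc,d['centre'],127.5).round(1)) for d in arm.spot_point(n,'catch_tab')[:2]])
E
```

```text
cover_knob [(0.59, array([276.9, 227.4]), array([639.1, -26. , 105. ])), (0.47, array([280. ,  31.5]), array([781.1, -42.3, 105. ]))]
catch_tab [(0.78, array([110.4, 234.9]), array([651.7,  97.5, 127.5]))]
cover_hinge [(0.98, array([280.4,  27.1]), array([784.7, -42.9, 102. ]))]
drawer_pull [(0.92, array([252.9, 274.7]), array([573.5,   6.4,  46. ]))]
case [(0.6, array([257.4, 147. ]), array([701. ,  -9.8,   0. ]))]
[(0.61, array([277.5, 235.8,  41.2,  46.3]))]
[(0.8, array([122.6, 231.6,  38.4,  52. ])), (0.62, array([529.4, 221.6,  61.2,  39.8]))]
pos [646.3 -28.6 215.2] yaw -5.47 shift [ 0.0003 -0.0991  0.0152] rot [0.03 0.1  0.03]
[ 9.98859501e-01 -4.77382683e-02 -8.47207115e-04  1.93517676e-04] [ 0.15527001 -0.83259692 -0.38661496] 0.29902396335569403
scene [(0.47, array([650.8,  87.9, 127.5]))]
side [(0.51, array([647.8,  94.7, 127.5]))]
```

Request:
servo_tool:
  increments:
    - [0, -0.004, -0.05, 0, 0, 0, 0]
    - [0, -0.004, -0.09, 0, 0, 0, 0]
    - [0, -0.004, -0.09, 0.02, 0, 0, 0]
    - [0, -0.004, -0.09, 0.06, 0, 0, 0]
    - [0, -0.004, -0.09, 0.09, 0, 0, 0]
    - [0, -0.004, -0.09, 0.102, 0, 0, 0]
    - [0, -0.004, -0.09, 0.102, 0, 0, 0]

```text
clock: 21.95
position: [651.2, 61.3, 113.9]
ee_rot: [0.999, -0.048, -0.0, 0.0]
contact_force: [0.2, -0.1, 0.5]
gripper_width: -0.2
grasp_force: 0.0
```

Request:
servo_tool:
  increments:
    - [0, 0, -0.005, 0, 0, 0, 0]
    - [0, 0, -0.01, 0, 0, 0, 0]
    - [0, 0, -0.015, 0, 0, 0, 0]
    - [0, 0, -0.02, 0, 0, 0, 0]

```text
clock: 22.45
position: [653.3, 81.5, 114.7]
ee_rot: [0.999, -0.048, 0.0, 0.0]
contact_force: [0.1, -2.8, 1.4]
gripper_width: 0.1
grasp_force: 1.6
```

Contact at about 3 N, so the slide is moving. I continue to its stop.

Request:
servo_tool:
  increments:
    - [0, 0, -0.005, 0, 0, 0, 0]
    - [0, 0, -0.01, 0, 0, 0, 0]
    - [0, 0, -0.014, 0, 0, 0, 0]

```text
clock: 22.82
position: [654.6, 95.5, 114.3]
ee_rot: [0.999, -0.048, 0.0, 0.0]
contact_force: [0.1, -2.0, 1.2]
gripper_width: -0.2
grasp_force: 1.1
```

Request:
servo_tool:
  increments:
    - [0, 0, -0.003, 0, 0, 0, 0]
    - [0, 0, -0.006, 0, 0, 0, 0]

```text
clock: 23.08
position: [654.9, 100.3, 114.2]
ee_rot: [0.999, -0.048, -0.0, 0.001]
contact_force: [0.8, -9.6, 1.4]
gripper_width: -0.2
grasp_force: 4.8
```

Request:
servo_tool:
  increments:
    - [0, 0, -0.002, 0, 0, 0, 0]
    - [0, 0, -0.004, 0, 0, 0, 0]
    - [0, 0, -0.004, 0, 0, 0, 0]

```text
clock: 23.45
position: [654.9, 100.6, 114.3]
ee_rot: [0.999, -0.048, -0.001, 0.003]
contact_force: [1.6, -14.6, 2.9]
gripper_width: -0.1
grasp_force: 7.3
```

Request:
servo_tool:
  increments:
    - [0, 0, 0.015, 0, 0, 0, 0]
    - [0, 0, 0.025, 0, 0, 0, 0]
    - [0, 0, 0.025, -0.05, 0, 0, 0]
    - [0, 0, 0.025, -0.1, 0, 0, 0]
    - [1, 0, 0.025, -0.12, 0, 0, 0]
    - [1, 0, 0.025, -0.12, 0, 0, 0]

```text
clock: 24.2
position: [653.8, 81.1, 236.2]
ee_rot: [0.999, -0.047, 0.002, -0.001]
contact_force: [-0.1, 0.1, 0.1]
gripper_width: 35.7
grasp_force: 0.0
```

```bash
python3 - <<'E'
exec(open('m.py').read())
mv([641,-27.5,114.5],-5.5)
s=arm.read_state();print(s['ee_rot'],s['contact_force'],s['gripper_width'],s['joints'])
E
```

```text
cover_knob [(0.84, array([402.2, 216.1]), array([640.1, -24.1, 105. ]))]
catch_tab [(0.6, array([235.3, 221.2]), array([654.9, 116.2, 127.5]))]
cover_hinge [(0.71, array([426. ,  28.5]), array([784.1, -42.7, 102. ]))]
drawer_pull [(0.62, array([357.2, 266.4]), array([570.9,   3.9,  46. ]))]
case [(0.7, array([355.3, 145.3]), array([697.9,  -8.8,   0. ]))]
[(0.88, array([417.8, 225.4,  52.3,  42.6]))]
[(0.8, array([238.7, 221.1,  31.7,  43.5]))]
pos [652.8  80.3 233.1] yaw -5.47 shift [-0.0012  0.1083  0.1187] rot [0.04 0.1  0.03]
[ 9.98861130e-01 -4.77030449e-02 -8.70449206e-04  3.22696701e-04] [-0.03305247 -0.54803213 -0.3807012 ] 84.99225653437348 [ 3.67761920e-01  4.40623238e-01  1.00401710e-01 -1.18942269e-04
 -1.23242809e+00  1.10763164e+00]
```

The tab has moved out by about 19 mm. I grip the knob again.

Request:
servo_tool:
  increments:
    - [1, -0.001, 0.06, 0, 0, 0, 0]
    - [1, -0.001, 0.108, 0, 0, 0, 0]
    - [1, -0.001, 0.108, 0.02, 0, 0, 0]
    - [1, -0.001, 0.108, 0.07, 0, 0, 0]
    - [1, -0.001, 0.108, 0.105, 0, 0, 0]
    - [1, -0.001, 0.108, 0.118, 0, 0, 0]
    - [1, -0.001, 0.108, 0.118, 0, 0, 0]
    - [0, -0.001, 0.108, 0.118, 0, 0, 0]
    - [0, -0.001, 0.108, 0.118, 0, 0, 0]
    - [0, -0.001, 0.108, 0.118, 0, 0, 0]
    - [0, -0.001, 0.108, 0.118, 0, 0, 0]
    - [0, -0.001, 0.108, 0.118, 0, 0, 0]

```text
clock: 26.1
position: [642.1, -27.4, 117.4]
ee_rot: [0.999, -0.048, 0.001, 0.0]
contact_force: [-2.0, -1.2, 6.5]
gripper_width: 26.6
grasp_force: 58.8
```

```bash
python3 -c "
import numpy as np
for base,ts in((0,range(2,25,2)),):
  for t in ts:
    a=np.radians(t);print(t,round((145-145*np.cos(a)+12*np.sin(a))/1000,4),round(-(145*np.sin(a)+12*np.cos(a)-12)/1000,4))
"
```

```text
2 0.0005 -0.0051
4 0.0012 -0.0101
6 0.002 -0.0151
8 0.0031 -0.0201
10 0.0043 -0.025
12 0.0057 -0.0299
14 0.0072 -0.0347
16 0.0089 -0.0395
18 0.0108 -0.0442
20 0.0128 -0.0489
22 0.0151 -0.0534
24 0.0174 -0.0579
```

Request:
servo_tool:
  increments:
    - [0, 0.0005, 0, -0.005, 0, -2, 0]
    - [0, 0.001, 0, -0.01, 0, -4, 0]
    - [0, 0.002, 0, -0.015, 0, -6, 0]
    - [0, 0.003, 0, -0.02, 0, -8, 0]
    - [0, 0.0045, 0, -0.025, 0, -10, 0]
    - [0, 0.006, 0, -0.03, 0, -12, 0]
    - [0, 0.007, 0, -0.035, 0, -14, 0]
    - [0, 0.009, 0, -0.0395, 0, -16, 0]
    - [0, 0.011, 0, -0.044, 0, -18, 0]
    - [0, 0.013, 0, -0.049, 0, -20, 0]
    - [0, 0.015, 0, -0.0535, 0, -22, 0]
    - [0, 0.015, 0, -0.0535, 0, -22, 0]

```text
clock: 27.6
position: [657.1, -28.8, 168.2]
ee_rot: [0.98, -0.047, -0.191, -0.009]
contact_force: [1.3, -3.0, -2.5]
gripper_width: 26.4
grasp_force: 59.1
```

Free, with about 2.5 N at the knob. I continue by another 22 degrees.

Request:
servo_tool:
  increments:
    - [0, 0.0005, 0, -0.005, 0, -2, 0]
    - [0, 0.001, 0, -0.01, 0, -4, 0]
    - [0, 0.002, 0, -0.015, 0, -6, 0]
    - [0, 0.003, 0, -0.02, 0, -8, 0]
    - [0, 0.0045, 0, -0.025, 0, -10, 0]
    - [0, 0.006, 0, -0.03, 0, -12, 0]
    - [0, 0.007, 0, -0.035, 0, -14, 0]
    - [0, 0.009, 0, -0.0395, 0, -16, 0]
    - [0, 0.011, 0, -0.044, 0, -18, 0]
    - [0, 0.013, 0, -0.049, 0, -20, 0]
    - [0, 0.015, 0, -0.0535, 0, -22, 0]
    - [0, 0.015, 0, -0.0535, 0, -22, 0]

```text
clock: 29.1
position: [691.0, -32.2, 211.1]
ee_rot: [0.926, -0.045, -0.374, -0.018]
contact_force: [2.9, -4.6, -5.9]
gripper_width: 26.3
grasp_force: 59.3
```

```bash
python3 - <<'E'
from h import *
s=arm.read_state();r=R.from_quat(s['ee_rot']);z=r.as_matrix()[:,2]
print(s['position'],'tilt',np.degrees(np.arccos(-z[2])),s['contact_force'],s['gripper_width'],s['grasp_force'])
g=s['position']-19*z;hx,hz=784.5+0,102
ca=np.cos(np.radians(-5.5));sa=np.sin(np.radians(-5.5))
u=(g[0]-784.5)*ca+(g[1]+42.5)*sa
print('angle from grasp pt', np.degrees(np.arctan2(g[2]-102,-u)-np.arctan2(134.-102,145)), np.hypot(u,g[2]-102),np.hypot(145,32))
for n in('scene','side'):
    c=cam(n)
    for k in('cover_knob','carrier'): print(n,k,[(round(d['p'],2),np.round(d['centre'],1)) for d in arm.spot_point(n,k)[:3]])
    for k,zz in dict(gauge=0,dish=0,jar=0,post=0,driver=0,carrier=0).items():
        print(n,k,[(round(d['p'],2),onz(c,d['centre'],zz).round()) for d in arm.spot_point(n,k)[:2]])
E
```

```text
[690.99869173 -32.23453256 211.13590042] tilt 44.0117469091485 [ 2.92404049 -4.6393847  -5.90382623] 26.334044227885148 59.340723752975464
angle from grasp pt 44.193504408542424 147.02815497661948 148.48905683584903
scene cover_knob []
scene carrier [(0.73, array([234.3, 123.4]))]
scene gauge [(0.73, array([367.,   4.,   0.])), (0.63, array([605., 406.,   0.]))]
scene dish [(0.64, array([518., 314.,   0.])), (0.54, array([ 617., -355.,    0.]))]
scene jar [(0.65, array([619., 273.,   0.]))]
scene post [(0.59, array([ 611., -286.,    0.])), (0.42, array([370.,   5.,   0.]))]
scene driver [(0.95, array([602., 413.,   0.]))]
scene carrier [(0.73, array([ 426., -437.,    0.]))]
side cover_knob [(0.39, array([306.2, 170. ]))]
side carrier [(0.91, array([358.6, 364.7])), (0.64, array([311.8, 306. ]))]
side gauge [(0.73, array([362.,   2.,   0.])), (0.6, array([749., 226.,   0.]))]
side dish [(0.6, array([512., 322.,   0.]))]
side jar [(0.76, array([619., 256.,  -0.]))]
side post [(0.6, array([ 606., -284.,    0.]))]
side driver [(0.7, array([607., 402.,   0.]))]
side carrier [(0.91, array([ 423., -426.,    0.])), (0.64, array([ 464., -248.,    0.]))]
```

The cover is open 44 degrees and still gripped at 59 N, and the bystanders have not moved. I hand it in.

```bash
python3 -c "
from bench import arm
print(arm.job_done())"
```

```text
the job is handed in; nothing more can be done
None
```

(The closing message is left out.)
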